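# Take the jaw carriage off the key machine for cleaning

## Task

Take the carriage with the two round screw heads off the key machine's twin slide: draw the bolt in front of it fully outward, pull the carriage straight out past its spring detent, and slide it round into the three-sided cleaning bay until no part of it sticks out. Keep it flat on the bench all the way, leave the other carriage clicked home behind its bolt, and do not disturb the other things on the bench.

Things in the scene. Friction and masses are not known exactly. Their poses are not given: they have to be found in the camera images.
- bed: Key machine, fixed: grey twin slide bed, machine casting behind (100 to 175 high, from its x = 160 on). Origin on the bench, middle of the front (mouth) line; x points into the slides, roughly away from the robot; y left, z up. Two parallel channels (see slide_left, slide_right), x = 0 to 100; rails 22 high beside them, the outer ones from x = -12, out to y = +-142; end stop 44 high at x = 100.
- slide_left (a point): Middle of the left channel's mouth, on the bench: bed x = 0, y = +64.5. Channel 103 wide, 100 deep, its floor the bench. Steel lips 14 to 22 above the bench hold a carriage's flanges down, so that it leaves only by sliding towards bed -x. Two spring plungers at bed x = 53 click into the carriage's side notches.
- slide_right (a point): The same for the right channel: bed x = 0, y = -64.5.
- screw_carriage: The carriage to take off: steel slab 90 (its x) x 100 x 12 high, on it an aluminium block 84 wide, 44 high overall, with TWO ROUND DARK SCREW HEADS on the front deck and a pocket in the middle. Origin: middle of the underside; axes as the bed's. Starts clicked home at bed x = 53 in one of the two channels. 0.5 to 1 kg; slides freely on the bench once out.
- pocket (a point): Middle of the screw carriage's pocket, on its floor: 3 behind (+x of) and 12 above the carriage's origin. Pocket 40 (x) x 60 (y), 32 deep, open at the top; its front wall (-x) is 28 thick. Once the bolt is drawn, a pull of about 10 to 20 N towards bed -x overcomes the detent, which lets go in the first 10; it rubs until 50; the flanges leave the lips after 98.
- rib_carriage: The other carriage, same size and pocket, but with ONE LONG STRAIGHT RIB across its front deck; clicked home in the other channel, and stays there. Origin as above.
- lug_left (a point): Middle of the top of the left bolt's upright steel lug: 26 (bed x) x 10 (bed y), 16 to 60 above the bench. At joint 0 it stands at bed x = -35, y = +125. The bolt bar, 6 to 20 above the bench, at bed x = -31 to -13, reaches from the lug 40 towards the channel across its mouth, and 55 outward. Push the lug outward (bed +y) to draw it.
- lug_right (a point): The same for the right bolt, mirrored: at bed y = -125 at joint value 0, drawn towards bed -y.
- bolt_left (a joint): Left bolt, m: 0 = fully across the mouth, 0.045 = fully drawn outward; the mouth is clear from 0.034. Stays where left; slides with about 2 N.
- bolt_right (a joint): Right bolt, the same.
- bay: Cleaning bay, fixed, left or right of the bed: three dark steel kerbs 22 high, 8 thick, round a thin black mat. Origin: middle of the floor (the bench). Inside 134 wide (its y -67 to +67) and 134 deep (x from -67, the open mouth line, to +67, the back kerb). The mouth faces its -x, roughly towards the robot's side of the bench.
- blank_tray: Fixed grey tray of key blanks, 150 x 150 x 30 high, origin at the middle of its underside; on the side of the bed where the bay is not.
- corner_a (a point): Corner of the screw carriage's slab: front left (x -45, y +50) in its frame, 6 above its underside.
- corner_b (a point): Corner of the screw carriage's slab: front right (x -45, y -50) in its frame, 6 above its underside.
- corner_c (a point): Corner of the screw carriage's slab: rear left (x +45, y +50) in its frame, 6 above its underside.
- corner_d (a point): Corner of the screw carriage's slab: rear right (x +45, y -50) in its frame, 6 above its underside.
- padlock_block: Bystander: brass padlock body, upright block 42 x 36 x 50 high. Origin at the middle of its underside. It stands in the gap between the bed and the bay or the tray.
- oil_can: Bystander: small round aluminium can, 40 diameter, 55 high. Origin at the middle of its underside. It stands in the gap on the other side of the bed.
- gauge_block: Bystander: dark steel block 36 (its x) x 60 x 30 high, near the robot. Origin at the middle of its underside.
- blank_carton: Bystander: cardboard carton 100 x 70 x 45 high. Origin at the middle of its underside.
- screwdriver: Bystander: screwdriver lying on the bench, out at the side, about 200 long.
- chip_cup: Bystander: grey plastic cup, 76 across, 70 high. Origin at the middle of its underside.
- brush: Bystander: brush lying on the bench, out at the side, about 200 long.
Mind the look-alikes: they are no part of the job. What is shaped like the screw_carriage but orange is not meant.

How it is judged (in metres and radians):
On the way, in this order (a step that is already met when the one before it is completed fails the run):
1. the bolt in front of the screw carriage is drawn clear of the mouth (34 mm or more of its 45 mm) (((y of rib_carriage in the frame of bed above 0 m and value of joint bolt_right above 0.034 m) or (y of rib_carriage in the frame of bed below 0 m and value of joint bolt_left above 0.034 m))), for 0.1 s.
2. the screw carriage is out of its channel (its centre more than 50 mm ahead of the mouth line) (x of screw_carriage in the frame of bed below -0.05 m), for 0.1 s.
At the end, for the whole second after the job is handed in: All four corners of the screw carriage's slab lie inside the cleaning bay (none ahead of its mouth line), the carriage flat on the bench (within 5 mm and 0.06 rad) and at rest, released; the rib carriage within 6 mm of where it was (x of corner_a in the frame of bay between -0.067 and 0.07 m and y of corner_a in the frame of bay between -0.07 and 0.07 m and x of corner_b in the frame of bay between -0.067 and 0.07 m and y of corner_b in the frame of bay between -0.07 and 0.07 m and x of corner_c in the frame of bay between -0.067 and 0.07 m and y of corner_c in the frame of bay between -0.07 and 0.07 m and x of corner_d in the frame of bay between -0.067 and 0.07 m and y of corner_d in the frame of bay between -0.07 and 0.07 m and height (world z) of screw_carriage below 0.005 m and angle between screw_carriage's own z axis and vertical below 0.06 rad and linear speed of screw_carriage below 0.01 m/s and distance of rib_carriage from where it was at the start of the episode below 0.006 m); the robot touches nothing.
It fails at once if the screw carriage is lifted more than 20 mm off the bench or tipped by more than 0.3 rad (height (world z) of screw_carriage above 0.02 m or angle between screw_carriage's own z axis and vertical above 0.3 rad).
It fails at once if the rib carriage is pulled from its place (more than 6 mm) (distance of rib_carriage from where it was at the start of the episode above 0.006 m).
It fails at once if the rib carriage's bolt is drawn (past 25 mm) ((y of rib_carriage in the frame of bed above 0 m and value of joint bolt_left above 0.025 m) or (y of rib_carriage in the frame of bed below 0 m and value of joint bolt_right above 0.025 m)).
It fails at once if a bystander is moved by more than 20 mm (distance of any of padlock_block, oil_can, gauge_block, blank_carton, screwdriver, chip_cup, brush from where it was at the start of the episode above 0.02 m).
It also fails if it takes over 58 s, if anything falls off the work surface, if the arm or the gripper's body presses on something with over 40 N, if the wrist force passes 120 N, or if a joint passes its speed limit or range.

## Robot

A 6-joint arm with a two-finger parallel gripper is mounted at the origin on the work surface. World frame = base frame: x ahead of the robot, y to its left, z up, the work surface at z = 0. Lengths are in mm, angles in rad, forces in N, time in s.
With the tool pointing down it reaches from about 350 to 850 mm from the base axis. Payload 8.1 kg.
Tool frame: the origin (TCP) lies between the finger pads; the fingertips stand 8 mm ahead of it and the grasp point (between the pads) lies 11 mm behind it (r.finger_overhang is the distance from the TCP to the fingertips, in mm); z points along the fingers, y is the direction in which the jaws open and shut (so a half turn about z gives the same grasp; the last joint's range is limited). The gripper opens to 85 mm and grips with 20 to 120 N. Pads are 22 mm wide; open, the fingers measure 114 mm over their backs; the gripper's body (76 mm by 85 mm) begins 54 mm behind the grasp point. The pads swing forward as they close: fully open they stand 13 mm farther back than shut.
Start: joints at [-1.416, 0.13, 1.488, -0, 1.523, -0.085], TCP at [142.525, -582.831, 239.292] pointing down, gripper open.
Joint ranges: [-2.96, 2.96], [-0.89, 2.26], [0.02, 2.5], [-1.34, 4.48], [0, 2.73], [-2.66, 2.66]. Speed limits (rad/s): [2.39, 2.39, 2.79, 3.14, 3.14, 3.14].

## Interface

Orientations are given as a rotation vector (axis times angle).
In Python, from cell import read_state, cams, ticket, r gives the robot as it stands.
- The arm moves only by the tool drive_tool, never from a script. Its argument "rows" is one flat list of numbers, 7 for each row, row after row: the shift along the tool's x, y, z in mm, then the turn, a rotation vector about the tool's x, y, z in degrees, then the finger opening in mm, from 0 to 85.4. In form: [x, y, z, rx, ry, rz, hand, x, y, z, rx, ry, rz, hand, ...]. A call has 1 to 5 rows; each row is the pose to reach, as a shift and turn from the pose commanded when the call began, along the tool's axes at that moment; what a row does not reach only later rows make up. A row lasts 1/12 s, in which the tool goes at most 41.7 mm and 7.16 degrees, less where a joint would pass 70% of its speed; a pose out of reach is approached as far as the arm can. A call with a gripper value outside its range is refused whole. The fingers move at their own pace and stop on an object; "squeeze" is the grip in N (left out, the last holds). Time passes only in rows, so rows that repeat a pose let the fingers close. It gives the time, the measured TCP pose, the force and the opening at its end, in the units of the state.
- read_state(): the state, without advancing time (a new reading comes with each control period).
- cams.camera(name): name is "scene" or "top" or "wrist"; returns a dict with "image" (400x640x3 uint8, red, green, blue), "range_z" (400x640 float32, mm along the optical axis (not along the pixel's ray), 0 where there is no reading), "fx", "fy", "cx", "cy" (pixels), "R" (3x3) and "t" (3): a world point X has camera coordinates R X + t; the wrist camera has in their place "mount" (4x4, takes a point from camera to tool coordinates, whose origin is the TCP and whose axes are the flange's). Camera axes: x right, y down, z forward; pixel columns grow to the right and rows downward; lengths in mm; the calibration is good to about 2 mm. The wrist camera is an equidistant fisheye: a pixel r from the principal point sees the ray r / f radians off the axis. A picture is of the moment at which its call begins: read the wrist's pose just before it.
- ticket.sign_off(): hands the job in, once; it reports no verdict.
The state is a dict: "time": time; "joint_positions": joint angles; "qvel": joint speeds; "joint_efforts": joint torques, N m; "eef_pos": TCP position; "orientation": TCP orientation; "contact_force": force on the tool from outside, world axes, zero at the start; "ft_torque": the same for the moment, N m; "width": opening from 0.0 (shut) to 1.0 (fully open).
Only numpy, scipy, OpenCV 4.12 (cv2) and the standard library are available. Lean on these libraries where they do the work, as an engineer would, in place of code of your own. Each camera call takes 0.05 s, during which the arm holds its last target.

## Working session

There is one attempt and no reset: what is moved stays moved. The work goes in short steps, Python scripts to look and compute and a tool call to move; the robot and the scene stay as the last step left them, time stands still between calls to the robot, and variables do not carry over. Pictures are saved under pics/ and viewed, and the job is handed in when it is done.

Besides the shell and the picture viewer there is one more tool, called after "Request:" as a command line: name --argument value ..., lists and objects as JSON in quotes. drive_tool: Moves the arm, as the interface text tells. Its arguments: {"type":"object","properties":{"rows":{"type":"array"},"squeeze":{"type":"number"}},"required":["rows"]}

```bash
ls; mkdir -p pics; python3 - <<'E'
from cell import read_state, cams, ticket, r
import cv2
s=read_state();print(s)
for n in ["scene","top","wrist"]:
    c=cams.camera(n);cv2.imwrite(f"pics/{n}0.png",c["image"][:,:,::-1])
    print(n,c["fx"],c["fy"],c["cx"],c["cy"],c.get("R"),c.get("t"),c.get("mount"))
E
```

```text
pics
{'time': 0.0, 'joint_positions': array([-1.41635936e+00,  1.31178785e-01,  1.48931748e+00, -5.98933464e-06,
        1.52297991e+00, -8.54016289e-02]), 'qvel': array([-0.00128066, -0.00042581, -0.00039926, -0.00031971,  0.00063399,
       -0.00045505]), 'joint_efforts': array([ 1.70749594e-03, -5.69399071e+01, -5.00545979e+01, -7.93343725e-05,
        1.50383130e-02,  1.71107109e-05]), 'eef_pos': array([ 142.46189492, -582.27981345,  238.21290918]), 'orientation': array([-3.11716193e+00, -3.75610568e-01,  1.11429033e-04]), 'contact_force': array([ 0.01021582, -0.11832148, -0.29018207]), 'ft_torque': array([-0.03251782,  0.01738253,  0.03969277]), 'width': 0.9966306078937405}
scene 388.21841470209654 388.21841470209654 317.223018897767 195.82459523635512 [[-1.54355877e-04  9.99999790e-01 -6.28755330e-04]
 [ 8.16124144e-01 -2.37369462e-04 -5.77876565e-01]
 [-5.77876593e-01 -6.02341050e-04 -8.16123937e-01]] [ -18.95849503 -399.7321917  1557.34805898] None
top 382.83385618721815 382.83385618721815 321.8673069339825 198.1992882667971 [[ 0.01654653 -0.99961541 -0.02225411]
 [-0.99104139 -0.01344641 -0.13287648]
 [ 0.13252613  0.02425339 -0.99088274]] [   9.80337534  518.23528553 1392.26875568] None
wrist 309.70691628693146 309.70691628693146 320.2804632035192 199.79113533980382 None None [[ 8.01146582e-04 -9.57330717e-01 -2.88993523e-01  7.46857251e+01]
 [ 9.99999113e-01  4.59499905e-04  1.25003666e-03  5.32957953e-01]
 [-1.06390599e-03 -2.88994268e-01  9.57330236e-01 -1.34900242e+02]
 [ 0.00000000e+00  0.00000000e+00  0.00000000e+00  1.00000000e+00]]
```

View pics/top0.png

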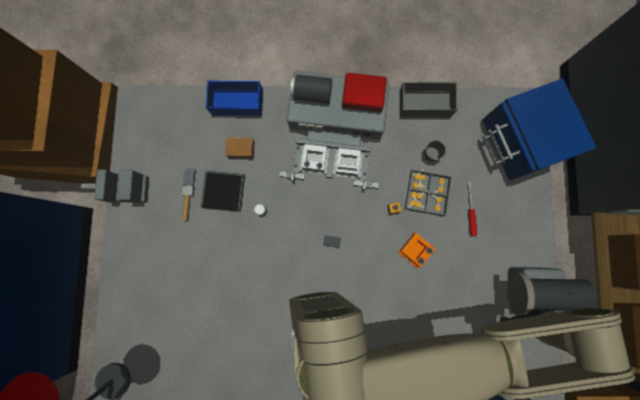

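View pics/scene0.png

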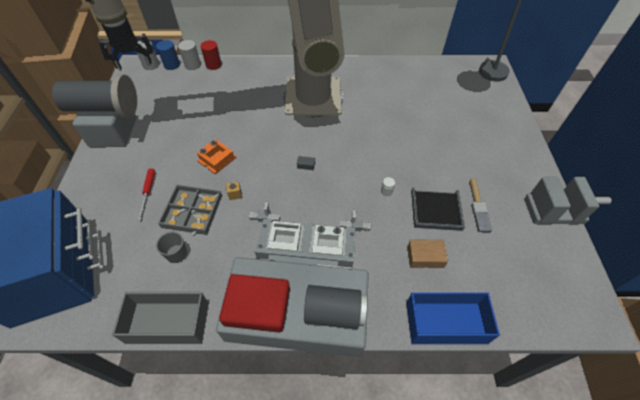

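View pics/wrist0.png

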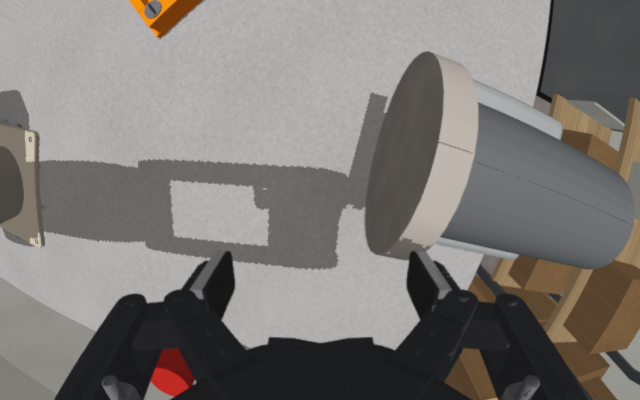

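Top view: the bed is at about (333,160), the screw carriage in the left channel (about 313,157), and the bay at (223,191) on the left. The oil can stands at (260,210) between them. Next I enlarge and measure.

```bash
cat > h.py <<'E'
import numpy as np, cv2
from cell import read_state, cams, ticket, r
from scipy.spatial.transform import Rotation as Ro
def ray(c,u,v,z):
    d=np.array([(u-c["cx"])/c["fx"],(v-c["cy"])/c["fy"],1.]); R=np.array(c["R"]);t=np.array(c["t"])
    o=-R.T@t; w=R.T@d; return o+w*(z-o[2])/w[2]
def proj(c,X):
    p=np.array(c["R"])@np.array(X)+np.array(c["t"]); return np.array([c["fx"]*p[0]/p[2]+c["cx"],c["fy"]*p[1]/p[2]+c["cy"]])
def cloud(c):
    Z=c["range_z"];v,u=np.mgrid[:400,:640]
    P=np.stack([(u-c["cx"])/c["fx"]*Z,(v-c["cy"])/c["fy"]*Z,Z],-1)
    return (P-np.array(c["t"]))@np.array(c["R"]), Z>0
E
python3 - <<'E'
from h import *
c=cams.camera("top");im=c["image"][:,:,::-1]
cv2.imwrite("pics/topz.png",cv2.resize(im[125:215,190:390],None,fx=4,fy=4,interpolation=cv2.INTER_CUBIC))
c2=cams.camera("scene");im2=c2["image"][:,:,::-1]
cv2.imwrite("pics/scz.png",cv2.resize(im2[170:270,240:480],None,fx=3.3,fy=3.3,interpolation=cv2.INTER_CUBIC))
P,ok=cloud(c)
for u,v in [(223,191),(260,210),(313,152),(285,178),(240,150),(331,241)]: print(u,v,P[v,u].round(1))
E
```

```text
223 191 [545.8 400.4  -2.4]
260 210 [467.9 242.5  61. ]
313 152 [696.5  54.6  26. ]
285 178 [599.8 162.2  -2.6]
240 150 [696.7 330.5  43.5]
331 241 [360.1 -18.5  31.1]
```

View pics/topz.png

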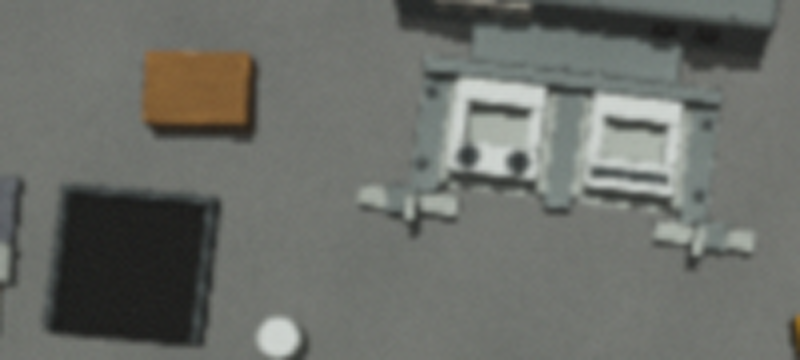

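View pics/scz.png

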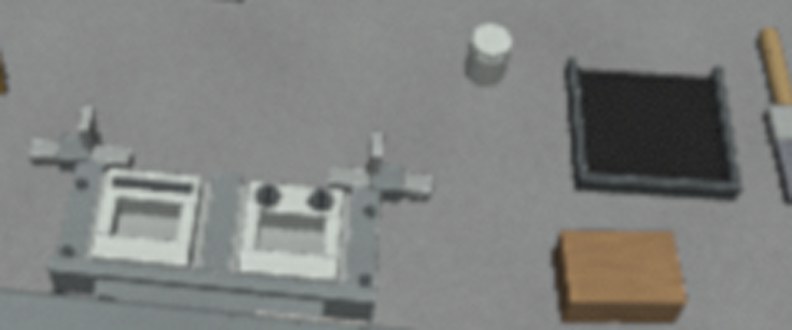

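```bash
cat >> h.py <<'E'
def toolR(yaw): # tool z down, tool x at world yaw (deg)
    a=np.radians(yaw); x=np.array([np.cos(a),np.sin(a),0]); z=np.array([0,0,-1.]); return np.stack([x,np.cross(z,x),z],1)
def plan(x,y,z,yaw):
    s=read_state(); R=Ro.from_rotvec(s["orientation"]).as_matrix()
    d=R.T@(np.array([x,y,z])-s["eef_pos"]); w=Ro.from_matrix(R.T@toolR(yaw)).as_rotvec(degrees=True)
    print("t",round(s["time"],2),"shift",d.round(1),"turn",w.round(2),"dist",np.linalg.norm(d).round(),"F",s["contact_force"].round(1))
def wyaw():
    R=Ro.from_rotvec(read_state()["orientation"]).as_matrix(); return np.degrees(np.arctan2(R[1,0],R[0,0]))
def wcam(name):
    s=read_state(); c=cams.camera("wrist"); cv2.imwrite(name,c["image"][:,:,::-1])
    T=np.eye(4); T[:3,:3]=Ro.from_rotvec(s["orientation"]).as_matrix(); T[:3,3]=s["eef_pos"]
    c["W"]=T@np.array(c["mount"]); return c
def wray(c,u,v,z):
    dx,dy=u-c["cx"],v-c["cy"]; r_=np.hypot(dx,dy); th=r_/c["fx"]
    d=np.array([np.sin(th)*dx/max(r_,1e-9),np.sin(th)*dy/max(r_,1e-9),np.cos(th)]); W=c["W"]; w=W[:3,:3]@d; o=W[:3,3]
    return o+w*(z-o[2])/w[2]
def wrow(c,u,v):
    dx,dy=u-c["cx"],v-c["cy"]; r_=np.hypot(dx,dy); th=r_/c["fx"]
    return c["W"][:3,3], c["W"][:3,:3]@np.array([np.sin(th)*dx/r_,np.sin(th)*dy/r_,np.cos(th)])
def wproj(c,X):
    p=np.linalg.inv(c["W"])@np.append(X,1); rr=np.hypot(p[0],p[1]); th=np.arctan2(rr,p[2]); return np.array([c["cx"]+c["fx"]*th*p[0]/rr,c["cy"]+c["fx"]*th*p[1]/rr])
def tri(o1,d1,o2,d2):
    A=np.stack([d1,-d2],1); t=np.linalg.lstsq(A,o2-o1,rcond=None)[0]; a,b=o1+t[0]*d1,o2+t[1]*d2; return (a+b)/2,np.linalg.norm(a-b)
E
python3 - <<'E'
from h import *
print(wyaw())
plan(560,90,330,0)
c=cams.camera("top")
P,ok=cloud(c)
# rough lugs: zoom px(413,210)->(190+103,125+52) ; right (697,240)
for u,v in [(292.5,177),(293,176),(364,184),(364,183)]: print(ray(c,u,v,60).round(1))
for z,l in [(60,'lug')]:
    m=(P[...,2]>45)&(P[...,2]<75)&ok&(P[...,0]>540)&(P[...,0]<640)
    v,u=np.nonzero(m)
    for a,b in zip(u,v): 
        if P[b,a,1]<250: print(a,b,P[b,a].round(0))
E
```

```text
13.740209729271836
t 0.25 shift [ 565.3 -554.3  -90.7] turn [-0.05  0.   13.74] dist 797.0 F [0.2 0.3 0.8]
[592.2 126.8  60. ]
[596.  125.1  60. ]
[ 569.3 -136.8   60. ]
[ 573.  -136.8   60. ]
301 166 [637.  98.  45.]
303 166 [637.  90.  48.]
304 166 [637.  86.  49.]
305 166 [636.  82.  52.]
306 166 [636.  78.  51.]
307 166 [636.  75.  51.]
308 166 [637.  71.  49.]
310 166 [637.  64.  48.]
313 166 [637.  52.  47.]
315 166 [637.  45.  47.]
316 166 [637.  41.  48.]
318 166 [636.  34.  52.]
320 166 [637.  26.  49.]
321 166 [637.  23.  48.]
322 166 [638.  19.  47.]
336 166 [638. -33.  47.]
342 166 [639. -56.  47.]
346 166 [639. -71.  45.]
348 166 [639. -78.  46.]
350 166 [639. -86.  45.]
351 166 [639. -89.  48.]
353 166 [639. -97.  48.]
357 166 [ 638. -111.   51.]
306 167 [634.  79.  45.]
307 167 [634.  75.  45.]
309 167 [634.  67.  46.]
310 167 [634.  64.  46.]
311 167 [634.  60.  46.]
317 167 [633.  37.  49.]
318 167 [633.  34.  52.]
319 167 [633.  30.  50.]
320 167 [634.  26.  47.]
323 167 [634.  15.  47.]
338 167 [634. -41.  48.]
341 167 [635. -52.  48.]
342 167 [635. -56.  48.]
343 
[... 3828 characters left out ...]
  56.]
292 180 [582. 129.  53.]
293 180 [584. 126.  46.]
363 182 [ 576. -133.   63.]
364 182 [ 578. -137.   54.]
365 182 [ 577. -141.   59.]
363 183 [ 573. -133.   60.]
364 183 [ 573. -137.   62.]
365 183 [ 573. -140.   62.]
363 184 [ 570. -134.   55.]
364 184 [ 570. -137.   58.]
365 184 [ 570. -141.   55.]
363 185 [ 565. -133.   61.]
364 185 [ 566. -137.   57.]
365 185 [ 567. -141.   50.]
363 186 [ 563. -134.   54.]
364 186 [ 563. -137.   56.]
365 186 [ 561. -140.   66.]
363 187 [ 558. -133.   62.]
364 187 [ 559. -137.   56.]
365 187 [ 559. -141.   55.]
362 188 [ 556. -130.   49.]
363 188 [ 555. -134.   55.]
364 188 [ 555. -137.   57.]
363 189 [ 553. -134.   47.]
364 189 [ 552. -137.   52.]
```

Request:
drive_tool --rows '[565,-554,-90,0,0,13.7,0,565,-554,-90,0,0,13.7,0,565,-554,-90,0,0,13.7,0,565,-554,-90,0,0,13.7,0,565,-554,-90,0,0,13.7,0]'

```text
time: 0.72
eef_pos: [252.2, -405.3, 262.9]
orientation: [-3.142, 0.0, -0.0]
contact_force: [1.4, -0.2, -0.0]
width: 0.3
```

```bash
python3 -c "
from h import *
plan(540,80,330,0)"
```

```text
t 0.72 shift [ 287.8 -485.3  -67.1] turn [-0.   -0.01 -0.  ] dist 568.0 F [ 1.4 -0.2 -0. ]
```

Request:
drive_tool --rows '[288,-485,-67,0,0,0,0,288,-485,-67,0,0,0,0,288,-485,-67,0,0,0,0,288,-485,-67,0,0,0,0,288,-485,-67,0,0,0,0]'

```text
time: 1.13
eef_pos: [357.7, -227.2, 287.9]
orientation: [3.141, 0.0, 0.001]
contact_force: [1.3, -0.7, 0.1]
width: 0.002
```

```bash
python3 -c "
from h import *
plan(540,80,330,0)"
```

```text
t 1.13 shift [ 182.4 -307.1  -42.1] turn [ 0.04 -0.04  0.02] dist 360.0 F [ 1.3 -0.7  0.1]
```

Request:
drive_tool --rows '[175,-296,-42,0,0,0,0,175,-296,-42,0,0,0,0,175,-296,-42,0,0,0,0,175,-296,-42,0,0,0,0,175,-296,-42,0,0,0,0]'

```text
time: 1.55
eef_pos: [462.9, -48.8, 313.2]
orientation: [3.141, 0.001, 0.001]
contact_force: [0.9, -0.3, -0.6]
width: -0.003
```

Request:
drive_tool --rows '[72,-123,-18,0,0,0,0,72,-123,-18,0,0,0,0,72,-123,-18,0,0,0,0,72,-123,-18,0,0,0,0,72,-123,-18,0,0,0,0]'

```text
time: 1.97
eef_pos: [535.5, 75.9, 330.7]
orientation: [-3.14, -0.008, -0.001]
contact_force: [0.9, 0.3, -0.1]
width: -0.0
```

```bash
python3 -c "
from h import *
plan(540,80,330,0)
c=wcam('pics/w1.png')
"
```

```text
t 1.97 shift [ 4.6 -4.   0.7] turn [-0.07 -0.02  0.29] dist 6.0 F [ 0.9  0.3 -0.1]
```

View pics/w1.png

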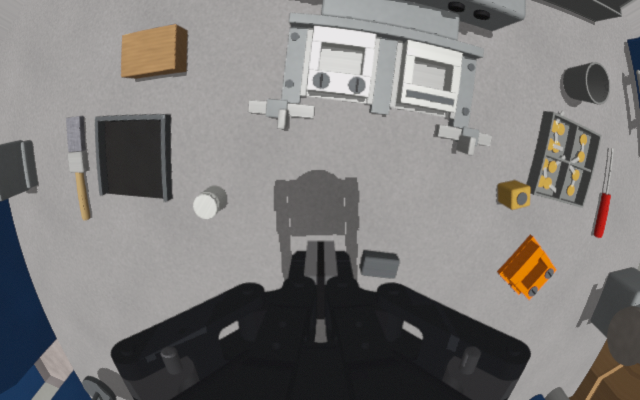

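The wrist view shows everything. Screw carriage block at (340,65), left bolt lug at (283,117), bay at (134,156), oil can at (206,205), gauge block at (380,264). I enlarge the crops for accurate picks.

```bash
python3 -c "
from h import *
import pickle
c=wcam('pics/w2.png'); pickle.dump({k:c[k] for k in ['image','range_z','fx','cx','cy','W'] if k in c},open('w2.pkl','wb'))
im=c['image'][:,:,::-1]
def z(n,u0,u1,v0,v1,f):
    o=cv2.resize(im[v0:v1,u0:u1],None,fx=f,fy=f,interpolation=cv2.INTER_CUBIC)
    for k in range(u0,u1,10): cv2.line(o,((k-u0)*f,0),((k-u0)*f,6 if k%50 else 14),(0,0,255),1)
    for k in range(v0,v1,10): cv2.line(o,(0,(k-v0)*f),(6 if k%50 else 14,(k-v0)*f),(0,0,255),1)
    cv2.imwrite(n,o)
z('pics/w2bed.png',240,400,10,130,5)
z('pics/w2r.png',360,500,30,160,5)
z('pics/w2bay.png',85,225,100,220,5)
s=read_state();print(s['eef_pos'],wyaw())
"
```

```text
[534.19558417  72.72139794 330.34345898] 0.1437965419230351
```

View pics/w2bed.png

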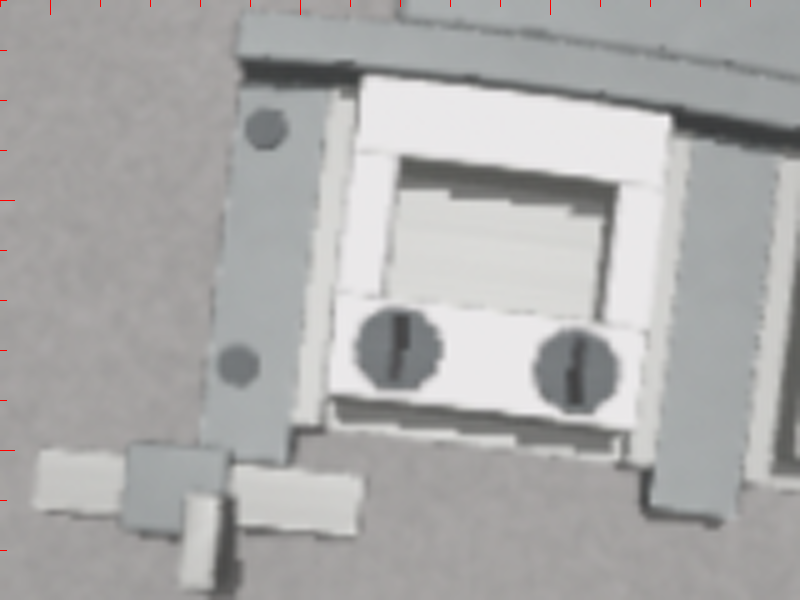

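View pics/w2r.png

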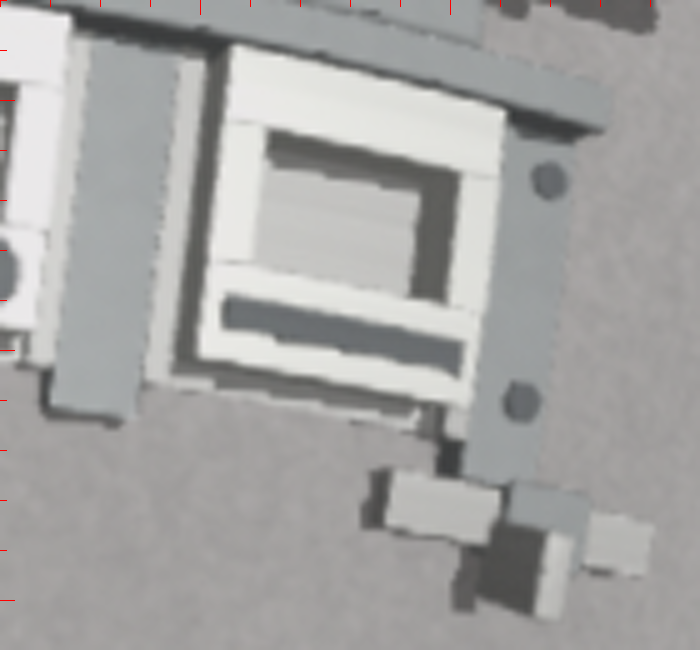

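View pics/w2bay.png

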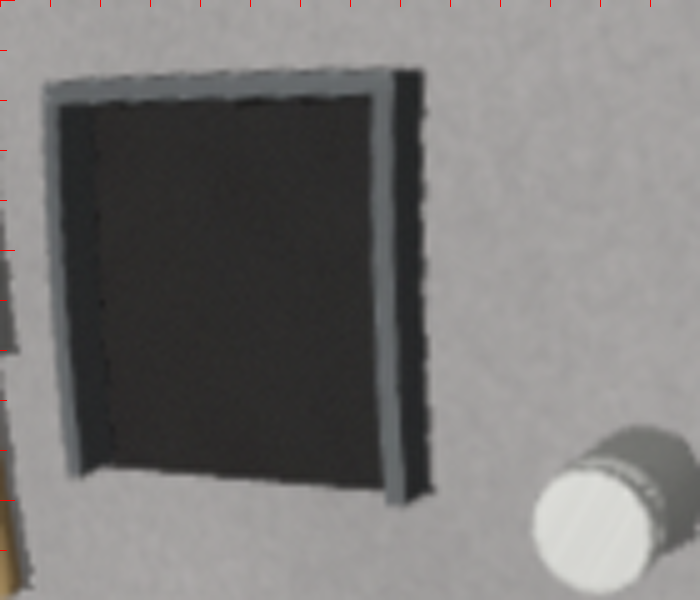

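```bash
cat > m.py <<'E'
from h import *
import pickle
c=pickle.load(open('w2.pkl','rb'))
def b(x,y): return 240+x/5,10+y/5
def rr(x,y): return 360+x/5,30+y/5
def ba(x,y): return 85+x/5,100+y/5
def p(n,f,x,y,z): 
    q=wray(c,*f(x,y),z); print(n,q.round(1)); return q
print("cam",c["W"][:3,3].round(1))
p("lugL",b,199,543,60);p("lugR",rr,553,577,60)
for n,xy in dict(fl=(331,396),fr=(637,428),rl=(362,78),rr=(670,118)).items(): p("block "+n,b,*xy,44)
for n,xy in dict(fl=(328,430),fr=(621,462)).items(): p("slab "+n,b,*xy,12)
for n,xy in dict(fl=(398,158),fr=(616,185),rl_floor=(0,0)).items(): p("pocket "+n,b,*xy,44)
p("pocket nearL",b,383,297,44);p("pocket nearR",b,608,323,44)
for n,xy in dict(s1=(398,349),s2=(576,371)).items(): p("screw "+n,b,*xy,46)
p("rail out fl",b,203,458,22);p("rail out bl",b,240,85,22);p("cen fl",b,652,512,22);p("cen fr",b,732,516,22)
p("railR fl",rr,463,475,22);p("railR out",rr,530,485,22)
for n,xy in dict(s1=(0,0)).items(): pass
for n,xy in dict(bl_in=(60,105),br_in=(372,95),fl_in=(82,472),fr_in=(388,502),fr_out=(406,502),br_out=(392,72),bl_out=(43,85),fl_out=(70,476)).items(): p("bay "+n,ba,*xy,22)
p("mat fl",ba,110,466,0);p("mat fr",ba,384,490,0);p("can",ba,592,530,55)
print(wray(c,380,263,30))
E
python3 m.py
```

```text
cam [609.5  74.  465.3]
lugL [597.2 126.3  60. ]
lugR [ 568.8 -140.1   60. ]
block fl [636.4  92.6  44. ]
block fr [629.   10.3  44. ]
block rl [725.7  84.8  44. ]
block rr [716.7   1.7  44. ]
slab fl [628.4  94.9  12. ]
slab fr [620.3  10.   12. ]
pocket fl [702.6  75.   44. ]
pocket fr [696.5  16.5  44. ]
pocket rl_floor [754.4 184.8  44. ]
pocket nearL [663.5  78.8  44. ]
pocket nearR [657.7  18.6  44. ]
screw s1 [649.   74.8  46. ]
screw s2 [643.9  27.3  46. ]
rail out fl [620.5 129.9  22. ]
rail out bl [730.3 119.8  22. ]
cen fl [606.    2.2  22. ]
cen fr [605.7 -21.2  22. ]
railR fl [ 594.4 -126.1   22. ]
railR out [ 593.  -149.5   22. ]
bay bl_in [614.5 455.4  22. ]
bay br_in [605.3 323.2  22. ]
bay fl_in [483.9 465.7  22. ]
bay fr_in [473.3 331.5  22. ]
bay fr_out [473.4 324.5  22. ]
bay br_out [611.9 315.4  22. ]
bay bl_out [622.4 463.2  22. ]
bay fl_out [482.4 472.3  22. ]
mat fl [479.9 469.8   0. ]
mat fr [470.9 345.3   0. ]
can [475.3 244.   55. ]
[372.11591405 -23.67555232  30.        ]
```

```bash
cat >> h.py <<'E'
BO=np.array([618,-8.]); BY=-5.6
def bed(x,y):
    a=np.radians(BY); return BO+np.array([[np.cos(a),-np.sin(a)],[np.sin(a),np.cos(a)]])@np.array([x,y])
def tobed(w):
    a=np.radians(BY); return np.array([[np.cos(a),np.sin(a)],[-np.sin(a),np.cos(a)]])@(np.array(w)[:2]-BO)
E
python3 - <<'E'
from h import *
w=bed(-35,100);print(w)
plan(*w,45,BY)
c=cams.camera("top"); print(proj(c,[*bed(-35,131),60]))
import pickle
k=pickle.load(open('w2.pkl','rb'))
for q in [(362,505),(240,503),(38,480)]: print(tobed(wray(k,240+q[0]/5,10+q[1]/5,20)))
E
```

```text
[592.92533098  94.93814149]
t 2.07 shift [ 59.  -22.2 285.3] turn [0.02 0.04 5.74] dist 292.0 F [-0.3  0.  -0.7]
[292.80318407 176.00055359]
[-20.50781972  91.24329239]
[-23.06630308 125.91431903]
[-20.49875417 185.29600352]
```

Request:
drive_tool --rows '[59,-22,200,0,0,5.7,0,59,-22,200,0,0,5.7,0,59,-22,200,0,0,5.7,0,59,-22,200,0,0,5.7,0,59,-22,200,0,0,5.7,0]'

```text
time: 2.53
eef_pos: [592.8, 92.4, 130.6]
orientation: [3.137, -0.158, 0.001]
contact_force: [0.8, -0.5, 0.1]
width: -0.002
```

Request:
drive_tool --rows '[0,0,40,0,0,0,0,0,0,80,0,0,0,0,0,0,80,0,0,0,0]'

```text
time: 2.78
eef_pos: [585.5, 91.9, 42.2]
orientation: [3.135, -0.158, -0.024]
contact_force: [-1.7, -0.0, -2.3]
width: 0.004
```

```bash
python3 -c "
from h import *
plan(*bed(-35,100),45,BY);s=read_state();print(s['eef_pos'],tobed(s['eef_pos']))
c=wcam('pics/w3.png')
"
```

```text
t 2.78 shift [ 7.  -3.8 -2.9] turn [ 0.16  0.86 -0.17] dist 9.0 F [-1.7 -0.  -2.3]
[585.48842061  91.87731059  42.22665625] [-42.10273221  96.22806194]
```

View pics/w3.png

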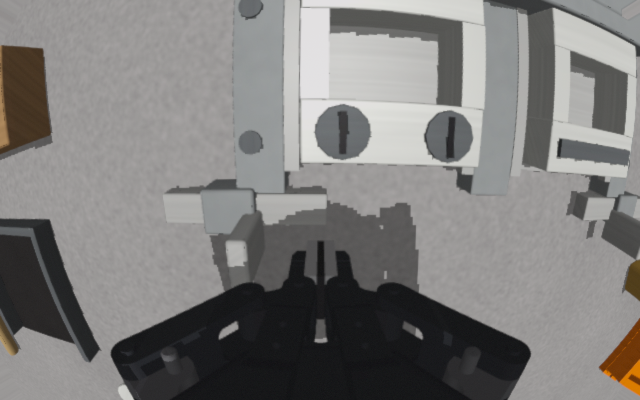

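Closed fingers stand inside the left lug (lug top at about (237,250), fingertips at (320,240)). Next I push outward in steps while watching the force.

Request:
drive_tool --rows '[7,-8,-3,0,0,0,0,7,-16,-3,0,0,0,0,7,-24,-3,0,0,0,0,7,-32,-3,0,0,0,0,7,-40,-3,0,0,0,0]'

```text
time: 3.25
eef_pos: [605.4, 133.7, 57.6]
orientation: [-3.137, 0.155, -0.006]
contact_force: [0.9, -2.0, 3.8]
width: -0.001
```

```bash
python3 -c "
from h import *
s=read_state();print(s['eef_pos'],tobed(s['eef_pos']),s['contact_force'])
c=wcam('pics/w4.png')
"
```

```text
[605.38708375 133.69535603  57.58964985] [-26.37976357 139.78829583] [ 0.92236314 -1.99553617  3.79921079]
```

View pics/w4.png

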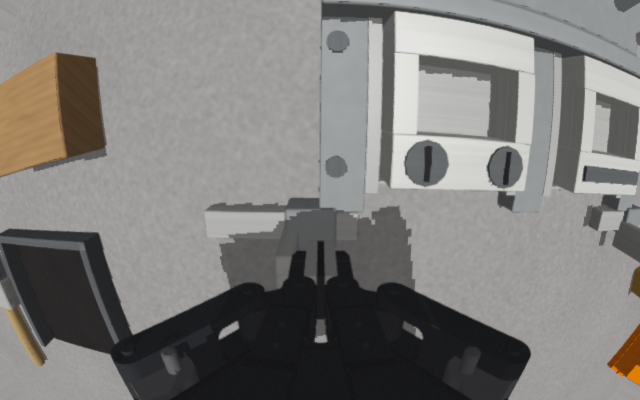

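Request:
drive_tool --rows '[-4,0,6,0,0,0,0,-5,-2,12,0,0,0,0,-5,-4,12,0,0,0,0,-5,-6,12,0,0,0,0,-5,-8,12,0,0,0,0]'

```text
time: 3.72
eef_pos: [598.4, 141.4, 41.8]
orientation: [3.137, -0.155, -0.004]
contact_force: [-0.5, -2.4, -1.4]
width: -0.0
```

Request:
drive_tool --rows '[0,-1,0,0,0,0,0,0,-2,0,0,0,0,0,0,-3,0,0,0,0,0]'

```text
time: 3.97
eef_pos: [599.8, 144.6, 42.9]
orientation: [3.138, -0.155, -0.0]
contact_force: [-0.3, -2.7, -0.5]
width: 0.001
```

```bash
python3 -c "
from h import *
s=read_state();print(s['eef_pos'],tobed(s['eef_pos']),s['contact_force'])
"
```

```text
[599.78208348 144.61328543  42.87282273] [-33.02341662 150.10716614] [-0.3200537  -2.65306948 -0.50067359]
```

Request:
drive_tool --rows '[0,-1,0,0,0,0,0,0,-2,0,0,0,0,0,0,-3,0,0,0,0,0,0,-4,0,0,0,0,0]'

```text
time: 4.3
eef_pos: [599.9, 145.3, 42.9]
orientation: [3.133, -0.156, -0.002]
contact_force: [-4.8, -20.5, 4.7]
width: -0.006
```

```bash
python3 -c "
from h import *
s=read_state();print(s['eef_pos'],tobed(s['eef_pos']),s['contact_force'])
c=wcam('pics/w5.png')
"
```

```text
[599.87441458 145.27891798  42.88248768] [-32.99648054 150.77863183] [ -4.81765095 -20.49152846   4.70546977]
```

View pics/w5.png

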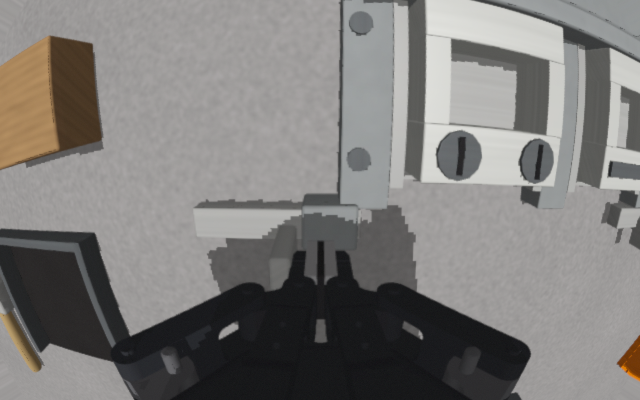

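```bash
python3 - <<'E'
from h import *
import pickle
c=wcam('pics/w6.png');k=pickle.load(open('w2.pkl','rb'))
B=lambda x,y:(240+x/5,10+y/5)
for n,a,b in [("pnl",B(383,297),(452,124)),("pnr",B(608,323),(517,129)),("fl",B(331,396),(422,183)),("fr",B(637,428),(557,186)),("s1",B(398,349),(460,155)),("s2",B(576,371),(537,161))]:
    q,e=tri(*wrow(k,*a),*wrow(c,*b)); print(n,q.round(1),round(e,1),"bed",tobed(q).round(1),"z44 w2",tobed(wray(k,*a,44)).round(1),"w5",tobed(wray(c,*b,44)).round(1))
s=read_state();print(s["joint_positions"].round(2))
plan(*bed(-35,100),160,84.4)
E
```

```text
pnl [663.8  78.7  44.9] 0.7 bed [37.1 90.7] z44 w2 [36.9 90.9] w5 [37.4 90.2]
pnr [659.5  14.9  10.2] 4.4 bed [39.  26.8] z44 w2 [36.9 30.3] w5 [37.9 52.5]
fl [636.6  92.8  40.7] 0.0 bed [  8.7 102.1] z44 w2 [  8.5 101.9] w5 [  9.5 103.3]
fr [629.2  10.5  45.7] 0.6 bed [ 9.4 19.5] z44 w2 [ 9.2 19.3] w5 [ 9.2 17.6]
s1 [649.3  74.7  44.7] 0.4 bed [23.1 85.3] z44 w2 [23.  85.4] w5 [23.2 84.9]
s2 [644.1  27.2  45.3] 0.2 bed [22.5 37.6] z44 w2 [22.5 37.5] w5 [22.5 36.4]
[ 0.16  0.35  1.61 -0.01  1.19  1.83]
t 4.4 shift [  -2.    51.3 -116.9] turn [  0.18   0.29 -90.11] dist 128.0 F [ -3.9 -17.8   3.7]
```

Request:
drive_tool --rows '[0,20,0,0,0,0,0,0,45,-30,0,0,0,0,0,50,-70,0,0,-7,20,0,50,-110,0,0,-14,56,0,50,-110,0,0,-21,56]'

```text
time: 4.82
eef_pos: [600.9, 98.9, 163.8]
orientation: [3.112, 0.427, 0.024]
contact_force: [1.0, 0.4, 2.6]
width: 0.419
```

Request:
drive_tool --rows '[0,0,0,0,0,-30,56,0,0,0,0,0,-30,56,0,0,0,0,0,-30,56,0,0,0,0,0,-30,56,0,0,0,0,0,-35,56]'

```text
time: 5.23
eef_pos: [595.8, 99.2, 153.6]
orientation: [2.839, 1.345, 0.003]
contact_force: [-0.3, -0.4, 0.3]
width: 0.656
```

```bash
python3 -c "
from h import *
plan(*bed(23,61),160,84.4)"
```

```text
t 5.23 shift [-5.4 70.4 -6.3] turn [  0.06  -0.07 -33.69] dist 71.0 F [-0.3 -0.4  0.3]
```

Request:
drive_tool --rows '[-2,35,-6,0,0,-7,56,-5,70,-6,0,0,-14,56,-5,70,-6,0,0,-21,56,-5,70,-6,0,0,-28,56,-5,70,-6,0,0,-33.7,56]'

```text
time: 5.65
eef_pos: [646.9, 50.0, 159.2]
orientation: [2.328, 2.109, 0.002]
contact_force: [0.0, 0.0, -1.0]
width: 0.656
```

Request:
drive_tool --rows '[0,0,0,0,0,0,56,0,0,0,0,0,0,56]'

```text
time: 5.82
eef_pos: [646.4, 50.5, 159.3]
orientation: [2.337, 2.099, 0.001]
contact_force: [-0.4, -0.1, -0.1]
width: 0.658
```

```bash
python3 -c "
from h import *
plan(*bed(23,61),160,84.4)
c=wcam('pics/w7.png')
import pickle;pickle.dump({k:c[k] for k in ['image','fx','cx','cy','W']},open('w7.pkl','wb'))
print(read_state()['width'])"
```

```text
t 5.82 shift [-0.   0.5 -0.7] turn [ 0.05 -0.03 -0.54] dist 1.0 F [-0.4 -0.1 -0.1]
0.6543790898659241
```

View pics/w7.png

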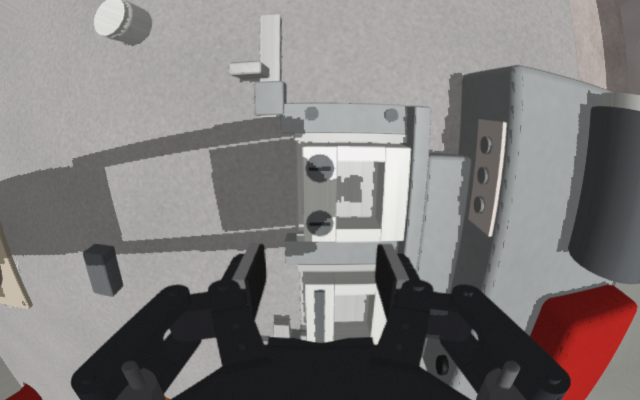

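```bash
python3 - <<'E'
from h import *
import pickle
c=pickle.load(open('w7.pkl','rb'))
for n,u,v in [("s1",319.5,168),("s2",319,223),("pocketNL",337,147),("pocketNR",337,228),("fL",303,147),("fR",303,240),("pfL",373,161),("pfR",383,228)]:
    print(n,tobed(wray(c,u,v,44)).round(1))
print(wproj(c,[*bed(23,61),44]), wproj(c,[*bed(23,61),30]))
im=c["image"][100:270,230:440,::-1]; cv2.imwrite("pics/w7z.png",cv2.resize(im,None,fx=3.5,fy=3.5,interpolation=cv2.INTER_CUBIC))
E
```

```text
s1 [23.5 86. ]
s2 [22.6 37.7]
pocketNL [ 37.9 103.3]
pocketNR [38.3 32.9]
fL [ 10.3 103.6]
fR [ 8.3 21.7]
pfL [67.7 91.8]
pfR [79.1 32.2]
[319.17536384 197.21212237] [319.19862673 192.7546022 ]
```

View pics/w7z.png

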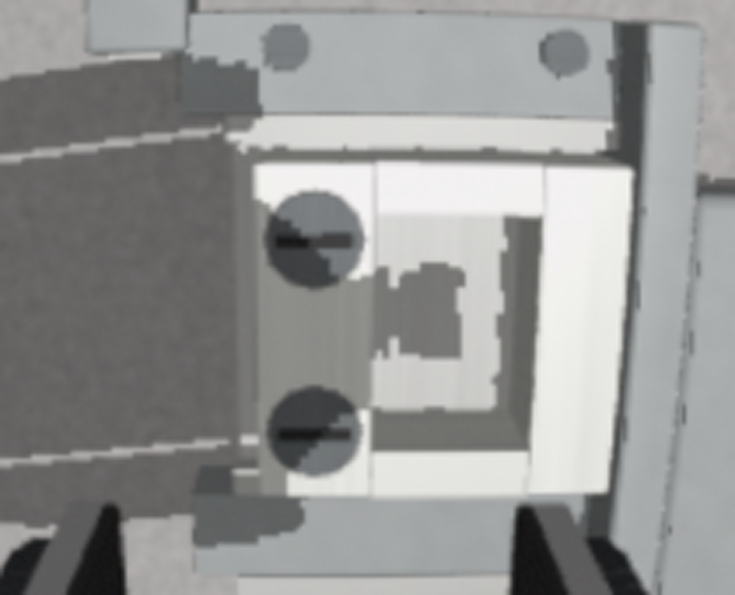

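```bash
sed -i 's/BY=-5.6/BY=-6.0/' h.py; python3 - <<'E'
from h import *
# keep grasp point from world measurement
import pickle
c=pickle.load(open('w7.pkl','rb'))
g=(wray(c,319.5,168,44)+wray(c,319,223,44))/2; print(g, tobed(g))
plan(g[0],g[1],25,84)
E
```

```text
[646.99204556  51.3352461   44.        ] [22.63100201 62.04069538]
t 5.87 shift [  0.8   0.6 134.3] turn [ 0.04 -0.02 -0.16] dist 134.0 F [-0.1  0.1 -0.2]
```

Request:
drive_tool --rows '[0.8,0.6,35,0,0,0,56,0.8,0.6,70,0,0,0,56,0.8,0.6,100,0,0,0,56,0.8,0.6,100,0,0,0,56,0.8,0.6,100,0,0,0,56]'

```text
time: 6.28
eef_pos: [644.8, 51.3, 57.1]
orientation: [-2.333, -2.099, 0.005]
contact_force: [0.1, 0.8, 1.0]
width: 0.658
```

```bash
python3 -c "
from h import *
plan(647,51.3,25,84)
c=wcam('pics/w8.png')
"
```

```text
t 6.28 shift [ 0.3  2.4 32.1] turn [-0.27  0.02 -0.06] dist 32.0 F [0.1 0.8 1. ]
```

View pics/w8.png

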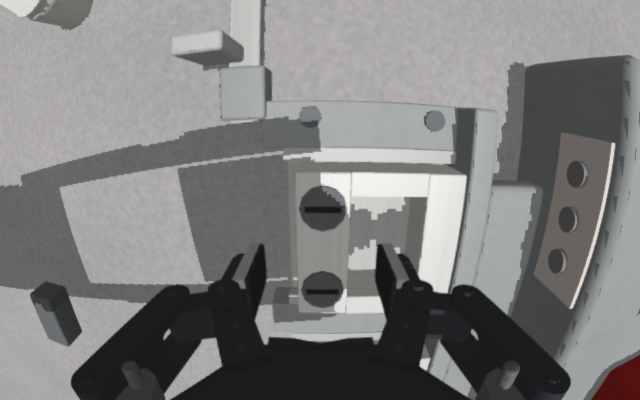

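The jaws straddle the front wall (fingers at columns 255 and 385, pocket 350–428). I go down.

Request:
drive_tool --rows '[0,1,10,0,0,0,56,0,1.5,20,0,0,0,56,0,1.5,28,0,0,0,56,0,1.5,32,0,0,0,56,0,1.5,32,0,0,0,56]'

```text
time: 6.75
eef_pos: [647.2, 50.8, 25.4]
orientation: [-2.333, -2.102, 0.003]
contact_force: [-0.1, -0.3, -0.9]
width: 0.652
```

```bash
python3 -c "
from h import *
plan(647,51.3,25,84)
c=wcam('pics/w9.png')
"
```

```text
t 6.75 shift [ 0.4 -0.2  0.4] turn [-0.13  0.01  0.03] dist 1.0 F [-0.1 -0.3 -0.9]
```

View pics/w9.png

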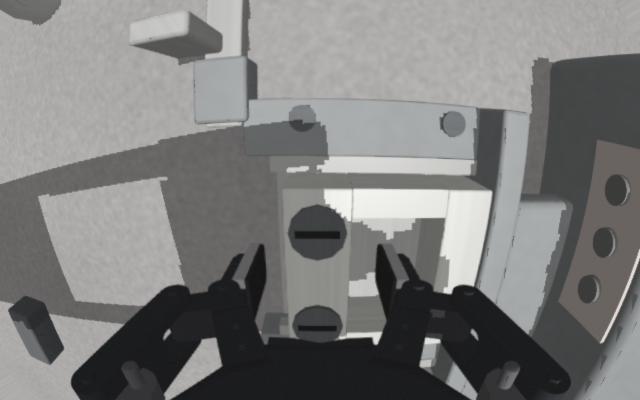

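Request:
drive_tool --rows '[0,0,0,0,0,0,15,0,0,0,0,0,0,15,0,0,0,0,0,0,15,0,0,0,0,0,0,15,0,0,0,0,0,0,15]' --squeeze 60

```text
time: 7.22
eef_pos: [647.2, 51.0, 27.6]
orientation: [-2.333, -2.102, 0.002]
contact_force: [-8.6, -0.1, 6.5]
width: 0.313
```

```bash
python3 -c "
from h import *
s=read_state();print(s['eef_pos'],tobed(s['eef_pos']),wyaw(),s['width']*85.4,s['contact_force'])
for k in (-15,-60,-110): plan(*(s['eef_pos'][:2]+k*np.array([np.cos(np.radians(BY)),np.sin(np.radians(BY))])),s['eef_pos'][2],84)
"
```

```text
[647.21408456  51.02286816  27.63787131] [22.88447704 61.75323808] 84.03947892785746 26.704316519502246 [-8.62963272 -0.10878576  6.50156926]
t 7.22 shift [  0. -15.   0.] turn [-0.13  0.01  0.04] dist 15.0 F [-8.6 -0.1  6.5]
t 7.22 shift [  0.  -60.    0.1] turn [-0.13  0.01  0.04] dist 60.0 F [-8.6 -0.1  6.5]
t 7.22 shift [ 1.0e-01 -1.1e+02  2.0e-01] turn [-0.13  0.01  0.04] dist 110.0 F [-8.6 -0.1  6.5]
```

Request:
drive_tool --rows '[0,-3,0,0,0,0,15,0,-6,0,0,0,0,15,0,-9,0,0,0,0,15,0,-12,0,0,0,0,15,0,-15,0,0,0,0,15]'

```text
time: 7.63
eef_pos: [635.5, 52.1, 27.9]
orientation: [2.331, 2.1, 0.006]
contact_force: [6.7, -0.9, -7.1]
width: 0.316
```

```bash
python3 -c "
from h import *
s=read_state();print(s['eef_pos'],tobed(s['eef_pos']),wyaw(),s['width']*85.4,s['contact_force'],s['ft_torque'])
"
```

```text
[635.4671976   52.07962562  27.88357193] [11.09147952 61.57632247] 84.02018580893895 27.01173801393927 [ 6.685998   -0.85401059 -7.09171953] [-0.09032644 -0.95414467  0.00956704]
```

Request:
drive_tool --rows '[0,-5,0,0,0,0,15,0,-10,0,0,0,0,15,0,-15,0,0,0,0,15,0,-20,0,0,0,0,15,0,-25,0,0,0,0,15]'

```text
time: 8.05
eef_pos: [610.1, 54.8, 27.7]
orientation: [2.332, 2.101, 0.005]
contact_force: [7.4, -0.4, -6.0]
width: 0.317
```

```bash
python3 -c "
from h import *
s=read_state();print(s['eef_pos'],tobed(s['eef_pos']),wyaw(),s['width']*85.4,s['contact_force'],s['ft_torque'])
c=wcam('pics/w10.png')
"
```

```text
[610.07566661  54.79518284  27.71081967] [-14.44480703  61.62286587] 84.02642515296957 27.1105293764315 [ 7.43101271 -0.37040049 -5.9613549 ] [-0.0717892  -1.18990241  0.002648  ]
```

View pics/w10.png

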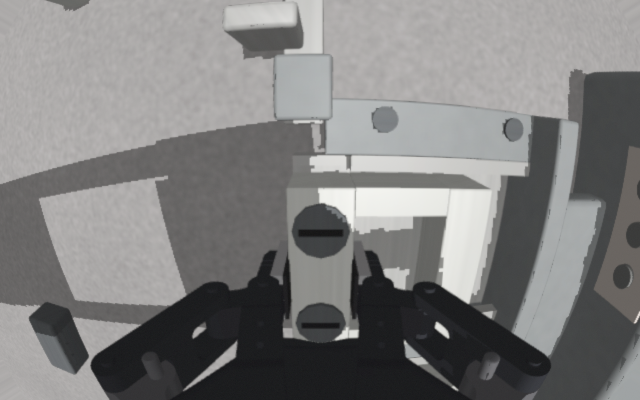

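The carriage is about 37 mm out, moving with low lateral force. I continue, easing down a little to unload the lips.

Request:
drive_tool --rows '[0,-8,1,0,0,0,15,0,-16,2,0,0,0,15,0,-24,2,0,0,0,15,0,-32,2,0,0,0,15,0,-40,2,0,0,0,15]'

```text
time: 8.52
eef_pos: [571.8, 59.0, 27.7]
orientation: [2.33, 2.099, 0.009]
contact_force: [7.3, -0.8, 5.8]
width: 0.318
```

```bash
python3 -c "
from h import *
s=read_state();print(s['eef_pos'],tobed(s['eef_pos']),wyaw(),s['width']*85.4,s['contact_force'],s['ft_torque'])
"
```

```text
[571.80211045  59.03862114  27.69544748] [-52.95225672  61.84238216] 84.03091268241438 27.13411537236721 [ 7.30257128 -0.80272226  5.76273625] [-0.15710573 -0.93341031  0.05107347]
```

Request:
drive_tool --rows '[0,-10,-0.8,0,0,0,15,0,-20,-0.8,0,0,0,15,0,-35,-0.8,0,0,0,15,0,-50,-0.8,0,0,0,15,0,-60,-0.8,0,0,0,15]'

```text
time: 8.93
eef_pos: [510.7, 65.4, 27.7]
orientation: [2.331, 2.1, 0.006]
contact_force: [4.5, 0.4, -0.1]
width: 0.313
```

Request:
drive_tool --rows '[0,-12,0,0,0,0,15,0,-24,0,0,0,0,15,0,-24,0,0,0,0,15]'

```text
time: 9.18
eef_pos: [485.7, 68.1, 27.6]
orientation: [2.332, 2.102, 0.004]
contact_force: [-2.9, -0.3, 11.0]
width: 0.312
```

```bash
python3 -c "
from h import *
s=read_state();print(s['eef_pos'],tobed(s['eef_pos']),wyaw(),s['width']*85.4,s['contact_force'],s['ft_torque'])
c=cams.camera('scene');im=c['image'][100:300,180:500,::-1];cv2.imwrite('pics/s2.png',cv2.resize(im,None,fx=2.5,fy=2.5))
c=cams.camera('top');im=c['image'][100:300,180:500,::-1];cv2.imwrite('pics/t2.png',cv2.resize(im,None,fx=2.5,fy=2.5))
"
```

```text
[485.65612124  68.06802488  27.62362748] [-139.57015889   61.81761401] 84.05153021844563 26.681508865218156 [-2.85838237 -0.34710878 10.96816465] [ 0.01002554  1.07294149 -0.0290052 ]
```

View pics/s2.png

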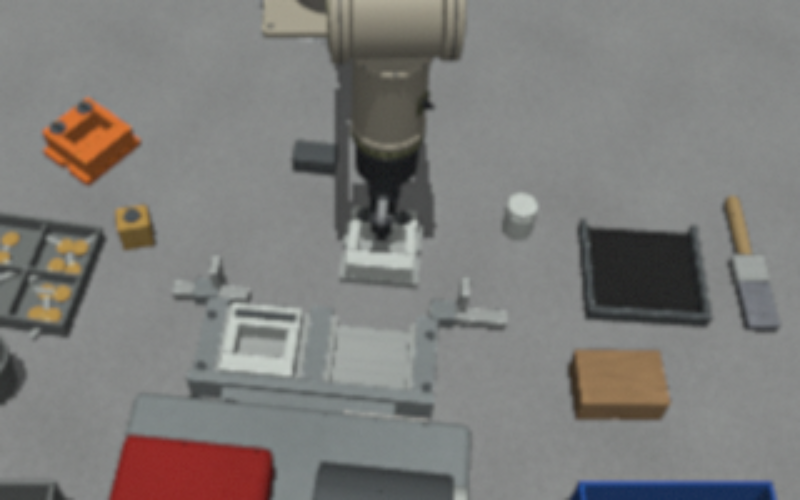

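View pics/t2.png

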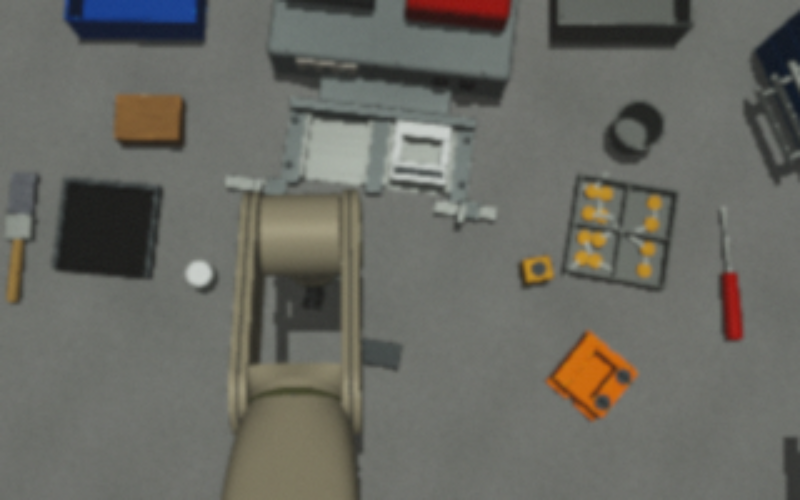

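Scene view: the carriage is clear of the slide (380,250 in the crop), the rib carriage is still in its channel, and the oil can (520,212) is ahead on the left. I go round in front of the can.

Request:
drive_tool --rows '[7,-14,-0.5,0,0,0,15,17,-35,-0.5,0,0,0,15,27,-56,-0.5,0,0,0,15,37,-77,-0.5,0,0,0,15,45,-95,-0.5,0,0,0,15]'

```text
time: 9.7
eef_pos: [396.3, 122.9, 27.6]
orientation: [2.332, 2.101, 0.005]
contact_force: [4.8, -2.3, 3.0]
width: 0.317
```

```bash
python3 -c "
from h import *
plan(352,150,27.5,84)
c=cams.camera('top');print(ray(c,259.6,209.6,55),read_state()['joint_positions'])
"
```

```text
t 9.7 shift [ 22.3 -46.9  -0.1] turn [ 0.26 -0.03  0.03] dist 52.0 F [ 4.8 -2.3  3. ]
[469.97084526 245.13351158  55.        ] [ 1.80775559e-01 -1.67439031e-01  2.19135991e+00  4.33576831e-04
  1.11522480e+00  2.84409393e-01]
```

Request:
drive_tool --rows '[7,-15,0,0,0,0,15,15,-31,0,0,0,0,15,22,-45,0,0,0,0,15,22,-47,0,0,0,0,15]'

```text
time: 10.08
eef_pos: [351.3, 150.6, 27.6]
orientation: [2.332, 2.103, 0.006]
contact_force: [4.0, 1.0, -1.0]
width: 0.315
```

```bash
python3 -c "
from h import *
s=read_state();print(s['eef_pos'],s['width']);plan(352,280,27.5,84);plan(355,408,27.5,84)
c=wcam('pics/w11.png')
"
```

```text
[351.330045   150.55739317  27.63153014] 0.3145173664760626
t 10.08 shift [128.8 -12.7   0.3] turn [ 0.22 -0.09  0.08] dist 129.0 F [ 4.  1. -1.]
t 10.08 shift [256.4 -22.9   0.5] turn [ 0.22 -0.09  0.08] dist 257.0 F [ 4.  1. -1.]
```

View pics/w11.png

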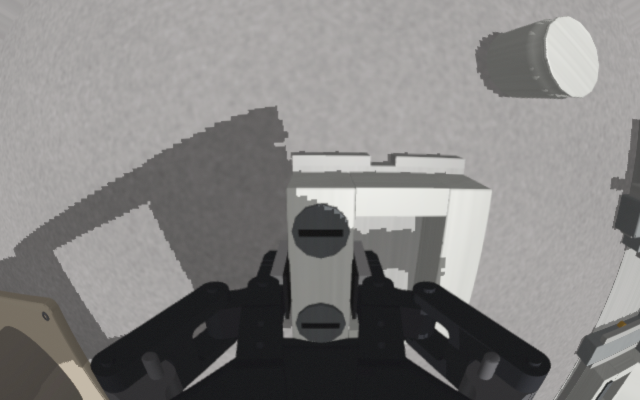

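```bash
python3 -c "
from h import *
c=wcam('pics/w12.png')
print(wray(c,477,58,0),wray(c,483,92,0),wray(c,464,162,12),wray(c,292,160,12),wray(c,572,57,55))
"
```

```text
[451.23838843 248.30574295   0.        ] [453.46051944 228.59337874   0.        ] [433.46399853 191.15076869  12.        ] [343.6617623  199.98730708  12.        ] [473.29037711 244.87393443  55.        ]
```

Margin of about 17 mm between the can's near edge (x≈451) and the carriage's rear corner (x≈433). I pass to the left.

Request:
drive_tool --rows '[10,-1.5,0,0,0,0,15,30,-3.5,0,0,0,0,15,50,-5.5,0,0,0,0,15,75,-8,0,0,0,0,15,100,-10.5,0,0,0,0,15]'

```text
time: 10.6
eef_pos: [352.2, 249.7, 27.6]
orientation: [2.333, 2.1, 0.001]
contact_force: [0.9, -12.4, 15.6]
width: 0.317
```

Request:
drive_tool --rows '[25,-2.5,0,0,0,0,15,50,-5,0,0,0,0,15,75,-7.5,0,0,0,0,15,100,-10,0,0,0,0,15,125,-12,0,0,0,0,15]'

```text
time: 11.02
eef_pos: [353.0, 375.5, 27.6]
orientation: [2.332, 2.101, -0.0]
contact_force: [0.6, -13.0, 18.4]
width: 0.315
```

```bash
python3 -c "
from h import *
s=read_state();print(s['eef_pos'],s['width'],s['contact_force']);plan(356,408,27.5,85.8)
c=wcam('pics/w13.png')
"
```

```text
[353.00618702 375.53709456  27.5629671 ] 0.315329442702074 [  0.56704503 -12.99374791  18.38364592]
t 11.02 shift [32.6 -0.4  0. ] turn [ 0.1   0.11 -1.76] dist 33.0 F [  0.6 -13.   18.4]
```

View pics/w13.png

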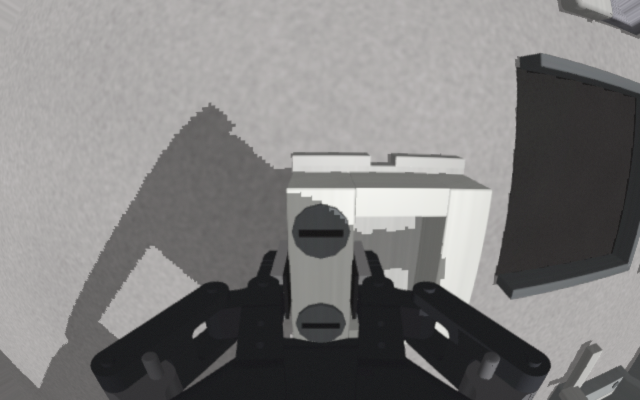

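```bash
python3 -c "
from h import *
c=wcam('pics/w14.png')
im=c['image'][30:310,440:640,::-1];cv2.imwrite('pics/w14z.png',cv2.resize(im,None,fx=2.1,fy=2.1,interpolation=cv2.INTER_CUBIC))
print(wray(c,521,69,22),wray(c,541,54,22),wray(c,501,278,22),wray(c,514,297,22), wray(c,464,162,12),wray(c,292,160,12))
"
```

```text
[468.7638869  470.59129815  22.        ] [484.61809174 480.1568481   22.        ] [461.7807653  350.07806423  22.        ] [475.75425207 332.37698983  22.        ] [435.74129476 420.81436443  12.        ] [345.59467046 429.77928905  12.        ]
```

View pics/w14z.png

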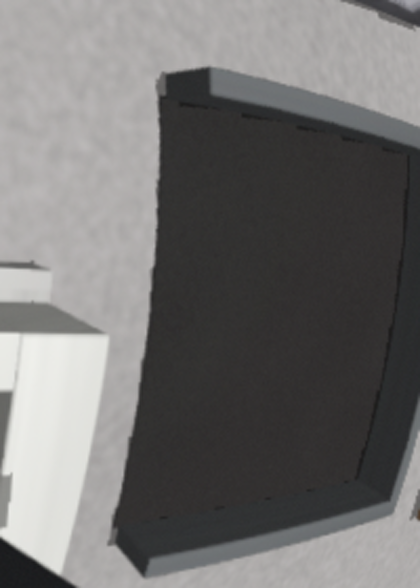

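```bash
python3 -c "
from h import *
c=wcam('pics/w15.png')
f=lambda x,y:(440+x/2.1,30+y/2.1)
for a,z in [((162,101),0),((210,96),22),((116,523),0),((147,577),22),((110,545),0)]: print(a,wray(c,*f(*a),z).round(1))
for s in (0,20,80,160): 
  a=np.radians(-4.2); print(s,np.array([544.3,394])-(31+s)*np.array([np.cos(a),np.sin(a)]))
"
```

```text
(162, 101) [481.  466.4  -0. ]
(210, 96) [481.5 466.7  22. ]
(116, 523) [471.8 333.5   0. ]
(147, 577) [473.2 325.9  22. ]
(110, 545) [470.9 324.9   0. ]
0 [513.38325121 396.27038411]
20 [493.43696166 397.73514805]
80 [433.59809303 402.12943988]
160 [353.81293485 407.98849565]
```

Request:
drive_tool --rows '[12,0,-1,0,0,-0.6,15,24,0,-1,0,0,-1.2,15,31,0,-1,0,0,-1.8,15,31,0,-1,0,0,-1.8,15]'

```text
time: 11.5
eef_pos: [355.5, 406.9, 27.7]
orientation: [-2.3, -2.14, -0.001]
contact_force: [0.5, 2.5, 2.2]
width: 0.315
```

```bash
python3 -c "
from h import *
s=read_state();print(s['eef_pos'],s['width'],s['contact_force']);plan(434,401,27.5,85.8);plan(517,395,27.5,85.8)
"
```

```text
[355.51868455 406.94081582  27.65440331] 0.31482743591056694 [0.4737075  2.45577747 2.23738138]
t 11.5 shift [-0.3 78.7  0.2] turn [ 0.03 -0.04  0.09] dist 79.0 F [0.5 2.5 2.2]
t 11.5 shift [ -0.3 161.9   0.2] turn [ 0.03 -0.04  0.09] dist 162.0 F [0.5 2.5 2.2]
```

Request:
drive_tool --rows '[0,10,0,0,0,0,15,0,26,0,0,0,0,15,0,44,0,0,0,0,15,0,62,0,0,0,0,15,0,78,0,0,0,0,15]'

```text
time: 11.92
eef_pos: [432.4, 400.5, 27.6]
orientation: [-2.299, -2.138, 0.002]
contact_force: [-10.0, 1.1, 10.7]
width: 0.317
```

Request:
drive_tool --rows '[0,18,0,0,0,0,15,0,36,0,0,0,0,15,0,54,0,0,0,0,15,0,70,0,0,0,0,15,0,80,0,0,0,0,15]'

```text
time: 12.33
eef_pos: [513.0, 394.3, 27.6]
orientation: [-2.3, -2.138, 0.002]
contact_force: [-9.9, 0.9, 11.9]
width: 0.317
```

```bash
python3 -c "
from h import *
s=read_state();print(s['eef_pos'],s['width'],s['contact_force']);plan(517,395,27.5,85.8)
c=wcam('pics/w16.png')
"
```

```text
[512.96148777 394.33584899  27.64176497] 0.3168125360444129 [-9.88875055  0.91220238 11.9103897 ]
t 12.33 shift [1.  4.  0.1] turn [-0.1  -0.02 -0.  ] dist 4.0 F [-9.9  0.9 11.9]
```

View pics/w16.png

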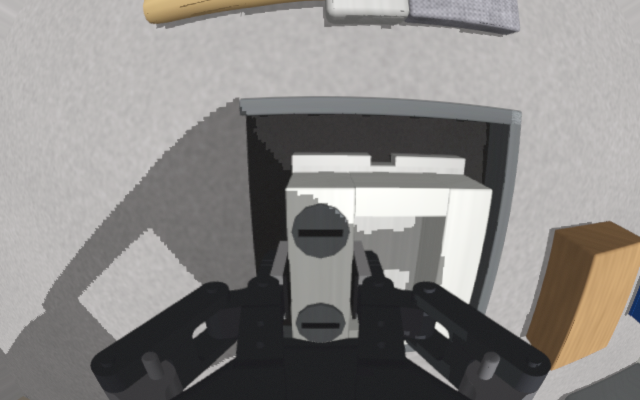

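The carriage is inside the bay, its left slab edge (292–464, row 160) within the kerbs. I push a little deeper, release and lift.

Request:
drive_tool --rows '[0,3,0,0,0,0,15,0,5,-0.8,0,0,0,15,0,5,-0.8,0,0,0,15]'

```text
time: 12.63
eef_pos: [516.8, 393.7, 27.6]
orientation: [-2.3, -2.138, 0.003]
contact_force: [-3.7, -0.5, 3.7]
width: 0.317
```

Request:
drive_tool --rows '[0,0,0,0,0,0,40,0,0,0,0,0,0,52,0,0,0,0,0,0,52,0,0,0,0,0,0,52,0,0,0,0,0,0,52]'

```text
time: 13.05
eef_pos: [517.6, 394.4, 28.0]
orientation: [2.301, 2.139, 0.0]
contact_force: [0.2, 0.6, 1.1]
width: 0.61
```

```bash
python3 -c "
from h import *
s=read_state();print(s['eef_pos'],s['width'],s['contact_force'])
c=wcam('pics/w17.png')
"
```

```text
[517.57904731 394.37179511  28.02209499] 0.6102189371646078 [0.19027244 0.64661309 1.12144926]
```

View pics/w17.png

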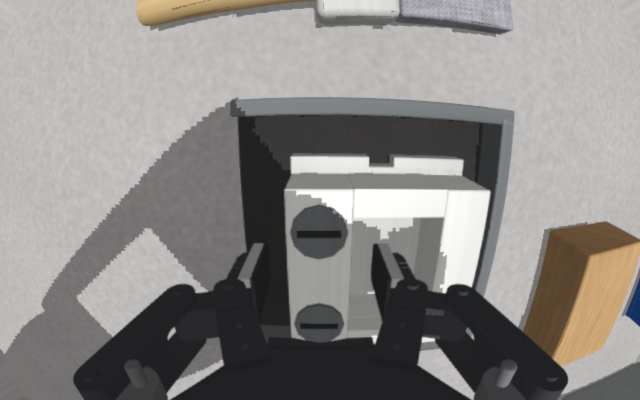

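Both pads are clear of the wall (left finger at column 255, right at 385). I lift straight up, then away towards the robot.

Request:
drive_tool --rows '[0,0,-10,0,0,0,52,0,0,-35,0,0,0,52,0,0,-75,0,0,0,52,0,0,-115,0,0,0,52,0,0,-155,0,0,0,52]'

```text
time: 13.52
eef_pos: [517.2, 394.1, 185.3]
orientation: [-2.301, -2.139, 0.001]
contact_force: [0.4, 0.1, -0.5]
width: 0.609
```

Request:
drive_tool --rows '[-40,0,-40,0,0,0,52,-80,0,-80,0,0,0,52,-120,0,-110,0,0,0,52,-120,0,-110,0,0,0,52,-120,0,-110,0,0,0,52]'

```text
time: 13.93
eef_pos: [511.2, 271.4, 301.4]
orientation: [2.3, 2.132, 0.014]
contact_force: [0.1, -0.2, 1.1]
width: 0.609
```

Request:
drive_tool --rows '[0,0,0,0,0,0,52,0,0,0,0,0,0,52,0,0,0,0,0,0,52]'

```text
time: 14.18
eef_pos: [508.2, 275.2, 291.8]
orientation: [-2.299, -2.139, 0.003]
contact_force: [-0.2, -0.2, -0.3]
width: 0.612
```

```bash
python3 -c "
from h import *
s=read_state();print(s['eef_pos'],s['width'],s['contact_force'],s['qvel'].round(3))
c=wcam('pics/w18.png')
im=c['image'][:,:,::-1]
c=cams.camera('scene');im=c['image'][100:300,180:500,::-1];cv2.imwrite('pics/s3.png',cv2.resize(im,None,fx=2.5,fy=2.5))
c=cams.camera('top');im=c['image'][100:300,180:500,::-1];cv2.imwrite('pics/t3.png',cv2.resize(im,None,fx=2.5,fy=2.5))
"
```

```text
[508.21178812 275.17778521 291.79091647] 0.6122947039469372 [-0.2334071  -0.20884728 -0.26204889] [ 0.008  0.016  0.006 -0.003 -0.001 -0.003]
```

View pics/w18.png

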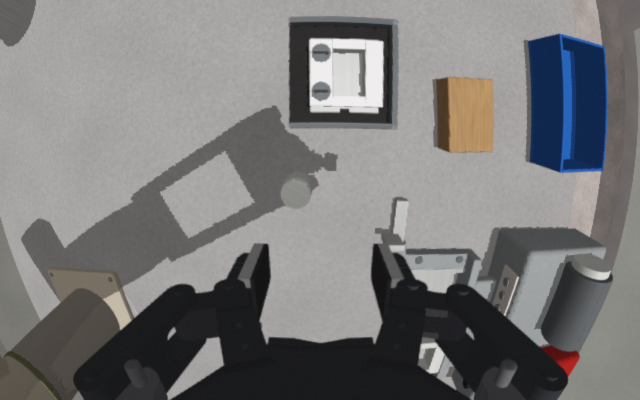

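View pics/s3.png

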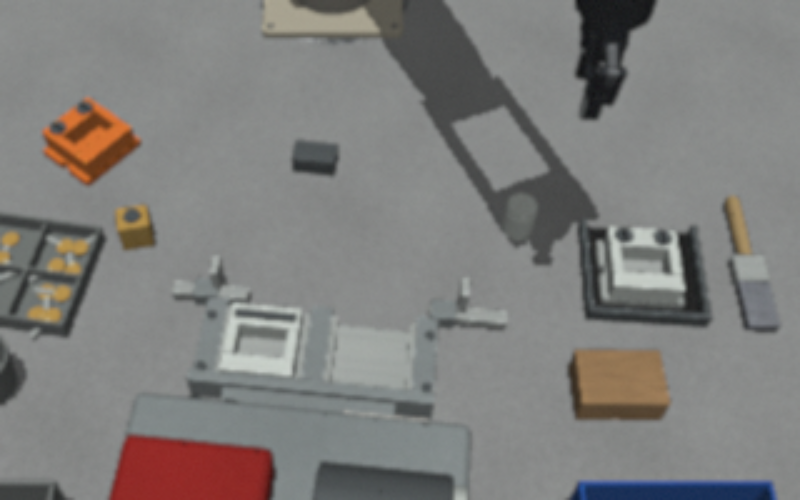

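View pics/t3.png

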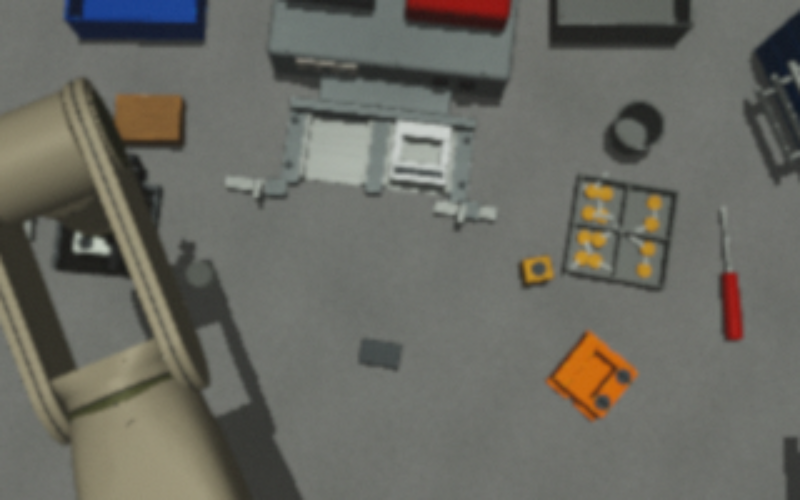

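In the wrist view the carriage sits wholly inside the bay (front edge at column 310, mouth at 291), with the can and the others unmoved. One numeric check of the corners.

```bash
python3 -c "
from h import *
c=wcam('pics/w19.png')
cv2.imwrite('pics/w19z.png',cv2.resize(c['image'][10:140,280:410,::-1],None,fx=4.5,fy=4.5,interpolation=cv2.INTER_CUBIC))
o=np.array([543.3,395.1]);a=np.radians(-4.1);R=np.array([[np.cos(a),np.sin(a)],[-np.sin(a),np.cos(a)]])
for n,u,v,z in [('blk fl',310,39,44),('blk fr',309,105,44),('blk rl',384,40,44),('blk rr',382,108,44),('slab fr',311,111,12),('slab rr',379,113,12)]:
  print(n,(R@(wray(c,u,v,z)[:2]-o)).round(1))
"
```

```text
blk fl [-38.2  38.6]
blk fr [-39.4 -44.3]
blk rl [52.3 40.1]
blk rr [ 50.3 -46.5]
slab fr [-38. -52.]
slab rr [ 52.7 -53.3]
```

View pics/w19z.png

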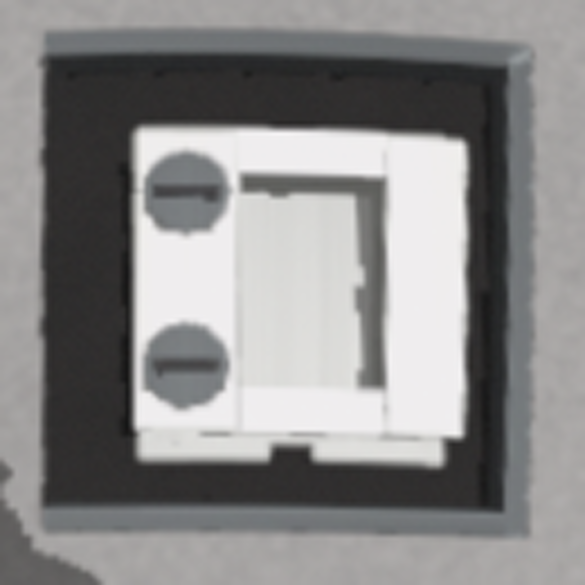

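The carriage lies well within the bay on all sides. I hand in.

```bash
python3 -c "
from h import *
print(ticket.sign_off())"
```

```text
the job is handed in; nothing more can be done
None
```

The screw carriage is out of the left channel and lies fully inside the cleaning bay, released. I handed the job in after about 14 s of robot time; the sign-off gives no verdict.

**What I did:**
- I pushed the left lug outward until it met its stop, at about 20 N.
- I gripped the carriage's front wall with one finger in the pocket and pulled it straight out past the detent.
- I slid it flat round in front of the oil can and into the bay, then opened the jaws and lifted clear.

**Last checks:**
- **Carriage position:** the front edge sits about 28 mm inside the mouth line. The rear and side edges are at least 13 mm from the kerbs.
- **Flatness:** the tool stayed at a height of 27.6 mm while it slid, and the last pictures show the carriage sitting square in the bay. I did not measure its height or tilt after release.
- **Other things on the bench:** the rib carriage, its bolt and the bystanders look unmoved in the last pictures. I judged this by eye and did not measure it.
- **Robot:** it touches nothing; the measured force is about 0 N.

**What disagreed:**
- **Bed mouth line:** the centre rail's front end put it about 12 mm nearer the robot than the lugs, carriage and outer rail did. I went by those three.
- **Bolts:** both seemed to start 6 to 11 mm already drawn by my measurement. I judged the bolt by the stop instead.
- **Carriage sideways position:** it measured about 3 mm off the nominal channel middle. I gripped where I measured it.

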